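Present the pipette upright over the beaker

ROBOT

A 7-joint arm with a two-finger parallel gripper is mounted at the origin on the work surface. World frame = base frame: x ahead of the robot, y to its left, z up, the work surface at z = 0. Lengths are in m, angles in rad, forces in N, time in s.
With the tool pointing down it reaches from about 0.4 to 0.925 m from the base axis. Payload 4.1 kg.
Tool frame: the origin (TCP) lies midway between the tips of the shut fingers; the grasp point (between the pads) lies 19 mm behind it; z points along the fingers, y is the line along which they close (so a half turn about z gives the same grasp; the last joint's range is limited). The gripper opens to 85 mm and grips with 20 to 120 N. Pads are 22 mm wide; open, the fingers measure 114 mm over their backs; the gripper's body (76 mm by 85 mm) begins 54 mm behind the grasp point. The pads swing forward as they close: fully open they stand 13 mm farther back than shut.
Start: joints at [-1.227, 0.398, 0.045, 1.537, -0.019, 1.207, -0.051], TCP at [0.278, 0.587, 0.2] pointing down, gripper open.
Joint ranges: [-2.82, 2.82], [-0.49, 2.23], [-1.37, 1.46], [0, 2.46], [-1.36, 4.5], [0.23, 2], [-2.94, 2.94]. Speed limits (rad/s): [2.57, 2.57, 3.14, 3.14, 3.14, 3.14, 3.14].

INTERFACE

Orientations are given as [roll, pitch, yaw] about the fixed x, y, z axes, in that order (R = Rz(yaw) Ry(pitch) Rx(roll)).
In Python, from workcell import ctrl gives the robot as it stands. The module is installed in compiled form; this text tells all that it offers.
- The arm moves only by the tool jog_arm, never from a script. Its arguments are lists of equal length, an entry for each row: "xyz": the shift along the tool's x, y, z in cm, a list of three; "twist": the turn about the tool's z in degrees; "fingers": the closure, from 0 (fully open) to 1 (shut). In form: {"xyz": [[x, y, z], ...], "twist": [twist, ...], "fingers": [fingers, ...]}. A call has 1 to 12 rows; each row is the pose to reach, as a shift and turn from the pose commanded when the call began, along the tool's axes at that moment; what a row does not reach only later rows make up. A row lasts 1/8 s, in which the tool goes at most 62.5 mm and 10.7 degrees, less where a joint would pass 70% of its speed; a pose out of reach is approached as far as the arm can. A call with a gripper value outside its range is refused whole. The fingers move at their own pace and stop on an object; "force" is the grip in N (left out, the last holds). Time passes only in rows, so rows that repeat a pose let the fingers close. It gives the time, the measured TCP pose, the force, the opening and the grip force at its end, in the units of the state.
- ctrl.state(): the state, without advancing time (a new reading comes with each control period).
- ctrl.snapshot(name): name is "scene" or "top" or "wrist"; returns a dict with "image" (420x560x3 uint8, red, green, blue), "fx", "fy", "cx", "cy" (pixels), "distortion" ([k1, k2, p1, p2, k3] as OpenCV has them; the pictures are not rectified), "camera_from_world" (4x4, takes a point from world to camera coordinates). Camera axes: x right, y up, looking along -z (the intrinsics and any distortion apply to the point x, -y, -z); pixel columns grow to the right and rows downward; lengths in m; the calibration is good to about 2 mm. A picture is of the moment at which its call begins. There is no depth.
- ctrl.close_job(): hands the job in; it is judged then, once.
The state is a dict: "time_s": time; "qpos": joint angles; "qd": joint speeds; "tau": joint torques, N m; "ee_pos": TCP position; "tool_rot": TCP orientation; "ft_force": force on the tool from outside, world axes, zero at the start; "wrist_torque": the same for the moment, N m; "finger_gap": finger opening in m; "grasp_force": force on a finger pad.
Only numpy, scipy, OpenCV 4.12 (cv2) and the standard library are available. Lean on these libraries where they do the work, as an engineer would, in place of code of your own. Each camera call takes 0.05 s, during which the arm holds its last target. There are 200 camera calls.

TASK

First slide the beaker carriage along its rods until it is hard against the stop at the taller end block. Then draw the wide pipette out of its inclined stand, turn it upright with its nose down, and finish holding it still in the gripper with the nose over the middle of the beaker, about three or four centimetres above the rim and touching nothing. Leave the slim pipette in its stand and the glassware and other loose things where they are; the program ends while the pipette is held.

Things in the scene. Friction and masses are not known exactly. Their poses are not given: they have to be found in the camera images.
- pipette: THE WIDE PIPETTE: white, 190 mm long, 0.12 kg, loose in its stand, leaning 45 deg from vertical, plunger end up and away from the robot. Origin at the nose point, z runs from nose to plunger. Along z: shaft 14 mm across to 70 mm; flat-sided body 70 to 158 mm, 30 mm wide along y (level), 28 mm deep along x (+x underneath); plunger with 18 mm button to 190 mm. Centre of mass at about 112 mm
- pipette_grip (a point): point on the wide pipette's axis 125 mm from its nose, a good place to grip across the two flat sides (30 mm, along the pipette's y), from straight above. A small hook sticks out 11 mm on the +x side 150 mm from the nose
- stand: the wide pipette's grey stand, fixed, base 140 x 80 mm, origin under the base; the pipette leans to its +x. A square sleeve (19 mm inside, sloping 45 deg) holds the shaft from 20 to 70 mm from the nose; a 12 mm wide rest lies under the body up to 115 mm. Nose 28 mm above the table. The pipette slides freely out along its own axis only, 55 mm or more
- slim_pipette: the other pipette, to be left alone: the same form but only 16 mm wide and 215 mm long, in an equal stand of its own at the other of two places. Origin at its nose, z towards its plunger
- slide: grey slide base fixed to the table, 100 x 340 mm, with two steel rods along its y axis. Origin under its centre; the carriage runs towards its +y, where the taller end block (44 mm high, with a rubber buffer) is the stop; the -y end block is lower (32 mm)
- carriage (a joint): position of the aluminium carriage (90 x 130 mm, top 36 mm above the table) along the slide's +y, in m: 0 at the low end, 0.12 hard against the stop at the tall end block. It runs with about 2.5 N friction plus light damping and stays where it is left
- carriage_knob (a point): centre of the top of the carriage's black upright knob, 86 mm above the table: 18 mm across, its grip 25 mm tall, on a 12 mm stem 30 mm tall. It stands 69 mm from the beaker's centre towards the slide's -y
- beaker_mouth (a point): centre of the rim of the open glass beaker fixed in the carriage: 54 mm across outside, 48 mm inside, rim 98 mm above the table
- flask: bystander: closed conical glass flask, 64 mm across at the foot, 85 mm tall; origin under its centre
- bottle: bystander: amber bottle with white cap, 52 mm across, 100 mm tall; origin under its centre
- stirrer_bell: bystander: pale wood-coloured bell-shaped stirrer head standing on its wide end, 68 mm across, 70 mm tall; origin under its centre
- cover_ring: bystander: flat black ring 100 mm across, 8 mm thick, lying on the table; origin under its centre
- vial: bystander: small glass jar with white lid, 36 mm across, 50 mm tall; origin under its centre
There are look-alikes about, which are no part of the job. What is shaped like the pipette but blue is not meant.

How it is judged:
On the way, in this order (a step that is already met when the one before it is completed fails the run):
1. the carriage is against its stop, the wide pipette still in its stand (value of joint carriage above 0.115 m and distance of pipette from where it was at the start of the episode below 0.02 m), for 0.2 s.
2. the wide pipette is drawn clear of its stand, held by the gripper (distance of pipette from where it was at the start of the episode above 0.055 m and contact force between the fingers and pipette above 1 N and contact force between pipette and stand below 0.1 N and height (world z) of pipette above 0.06 m), for 0.1 s.
At the end, for the whole second after the job is handed in: The carriage is within 5 mm of its stop; the wide pipette is held by the fingers, within 12 degrees of upright, nose down, the nose within 18 mm of the beaker's centre line and 8 to 80 mm above its rim (106 to 178 mm above the table), touching neither stand nor slide nor beaker, at rest (value of joint carriage above 0.115 m and angle between pipette's own z axis and vertical below 0.21 rad and horizontal distance between pipette and beaker_mouth below 0.018 m and height (world z) of pipette between 0.106 and 0.178 m and contact force between the fingers and pipette above 1 N and contact force between pipette and slide below 0.1 N and contact force between pipette and stand below 0.1 N and linear speed of pipette below 0.03 m/s and angular speed of pipette below 0.25 rad/s); the arm keeps its last pose, push and grip.
It fails at once if the slim pipette is disturbed (over 20 mm) (distance of slim_pipette from where it was at the start of the episode above 0.02 m).
It fails at once if a loose bystander is pushed away (over 30 mm) or knocked over (distance of any of flask, bottle, stirrer_bell, cover_ring, vial from where it was at the start of the episode above 0.03 m or angle between any of flask, bottle, stirrer_bell, cover_ring, vial's own z axis and vertical above 0.5 rad).
It also fails if it takes over 58 s, if anything falls off the work surface, if the arm or the gripper's body presses on something with over 40 N, if the wrist force passes 120 N, or if a joint passes its speed limit or range.

## Working session

There is one attempt and no reset: what is moved stays moved. The work goes in short steps, Python scripts to look and compute and a tool call to move; the robot and the scene stay as the last step left them, time stands still between calls to the robot, and variables do not carry over. Pictures are saved under pics/ and viewed, at most 10 in all, crops included, and the job is handed in when it is done.

Besides the shell and the picture viewer there is one more tool, called after "Call:" in YAML: its name, and indented under it one key for each argument. jog_arm: Moves the arm, as the interface text tells. Its arguments: {"type":"object","properties":{"xyz":{"type":"array","items":{"type":"array","items":{"type":"number"}}},"twist":{"type":"array","items":{"type":"number"}},"fingers":{"type":"array","items":{"type":"number"}},"force":{"type":"number"}},"required":["xyz","twist","fingers"]}

```bash
mkdir -p pics; cat > h.py <<'E'
import numpy as np, cv2, pickle
from workcell import ctrl
from scipy.spatial.transform import Rotation as R
def snap(name, fn):
    s=ctrl.snapshot(name); s={k:(np.array(v) if k!='image' else np.array(v)) for k,v in s.items()}
    cv2.imwrite(f'pics/{fn}.png', s['image'][:,:,::-1]); pickle.dump(s,open(f'pics/{fn}.pkl','wb')); return s
def load(fn): return pickle.load(open(f'pics/{fn}.pkl','rb'))
def ray(s,u,v):
    K=np.array([[s['fx'],0,s['cx']],[0,s['fy'],s['cy']],[0,0,1]],float)
    p=cv2.undistortPoints(np.array([[[u,v]]],float),K,np.array(s['distortion'],float))[0,0]
    T=np.linalg.inv(s['camera_from_world']); d=T[:3,:3]@np.array([p[0],-p[1],-1.]); return T[:3,3],d/np.linalg.norm(d)
def onz(s,u,v,z):
    o,d=ray(s,u,v); return o+d*(z-o[2])/d[2]
def tri(a,b):
    (o1,d1),(o2,d2)=a,b
    A=np.c_[d1,-d2]; t=np.linalg.lstsq(A,o2-o1,rcond=None)[0]
    p,q=o1+d1*t[0],o2+d2*t[1]; return (p+q)/2,np.linalg.norm(p-q)
def proj(s,P):
    P=np.atleast_2d(P); c=(s['camera_from_world']@np.c_[P,np.ones(len(P))].T)[:3].T
    K=np.array([[s['fx'],0,s['cx']],[0,s['fy'],s['cy']],[0,0,1]],float)
    return cv2.projectPoints((c*[1,-1,-1]).reshape(-1,1,3),np.zeros(3),np.zeros(3),K,np.array(s['distortion'],float))[0][:,0]
E
python3 - <<'E'
from h import *
np.set_printoptions(precision=3,suppress=True)
a=snap('scene','s0');b=snap('top','t0')
for s in(a,b):print(np.linalg.inv(s['camera_from_world']),s['fx'],s['distortion'])
print(ctrl.state())
E
```

```text
[[-0.879 -0.397  0.265  0.734]
 [ 0.477 -0.737  0.479  0.323]
 [ 0.005  0.547  0.837  0.882]
 [ 0.     0.     0.     1.   ]] 398.079213582495 [-0.014  0.     0.     0.     0.   ]
[[ 0.011  0.981 -0.191  0.256]
 [-1.     0.01  -0.007 -0.122]
 [-0.005  0.191  0.982  1.205]
 [ 0.     0.     0.     1.   ]] 407.25884352750865 [-0.099  0.     0.     0.     0.   ]
{'time_s': 0.1, 'qpos': array([-1.227,  0.399,  0.045,  1.538, -0.019,  1.207, -0.051]), 'qd': array([ 0.   , -0.001,  0.002, -0.003,  0.   ,  0.001,  0.001]), 'tau': array([  0.004, -47.626,   1.37 , -25.495,   0.012,   0.005,   0.   ]), 'ee_pos': array([0.278, 0.587, 0.199]), 'tool_rot': array([-3.14 ,  0.   ,  2.699]), 'ft_force': array([0.23 , 0.289, 0.409]), 'wrist_torque': array([-0.01 ,  0.024, -0.036]), 'grasp_force': 0.0, 'finger_gap': 0.08546345931589586}
```

View pics/s0.png

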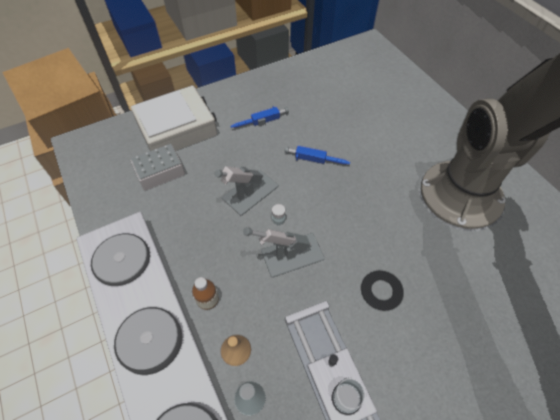

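View pics/t0.png

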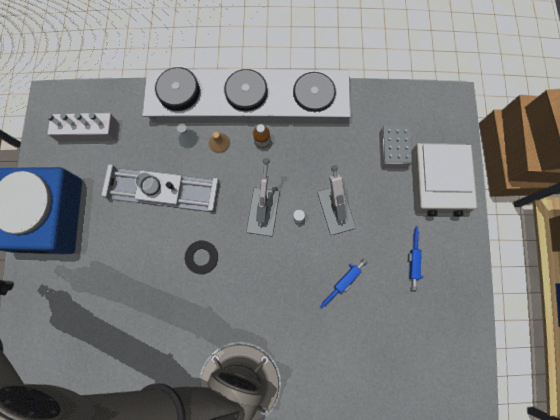

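The scene view shows the slide at the bottom with its knob near (333,360), and two stands near (290,245) and (248,185). In the top view the slide runs (105,185)–(218,195) with the beaker at (148,184) and the knob at (170,186). The stands are at (263,205) and (337,200). I'll zoom in to tell the two pipettes apart.

```bash
python3 - <<'E'
from h import *
a=load('s0')['image'];b=load('t0')['image']
def c(im,x,y,w,h,W,H): return cv2.resize(im[y:y+h,x:x+w],(W,H),interpolation=cv2.INTER_CUBIC)
top=np.hstack([c(b,235,150,65,90,400,554)[:300*2],c(b,305,150,65,90,400,554)])
cv2.imwrite('pics/z1.png',top[:,:,::-1])
sc=np.hstack([c(a,235,215,100,70,400,280),c(a,205,150,100,70,400,280)])
sl=c(b,95,155,130,60,400,185); sl2=c(a,275,290,120,130,277,300)
low=np.zeros((300,800,3),np.uint8); low[:185,:400]=sl; low[:300,410:687]=sl2
cv2.imwrite('pics/z2.png',np.vstack([sc,low])[:,:,::-1])
E
```

```text
(no output)
```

View pics/z1.png

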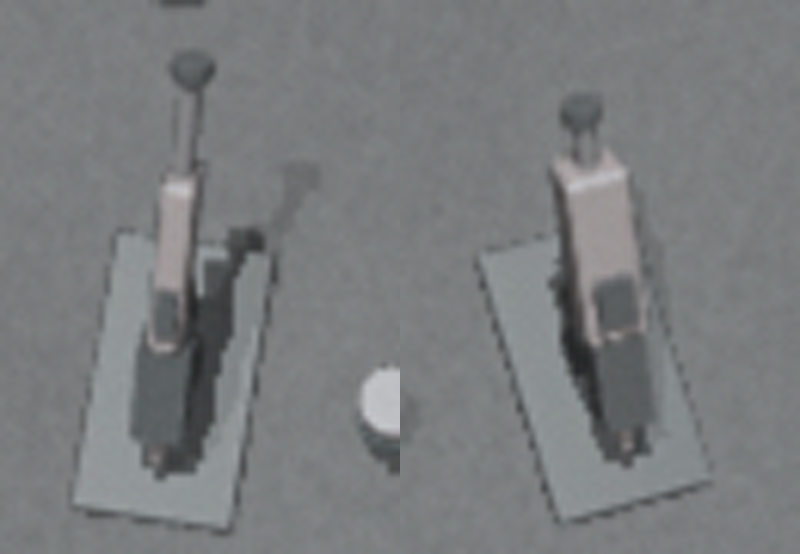

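View pics/z2.png

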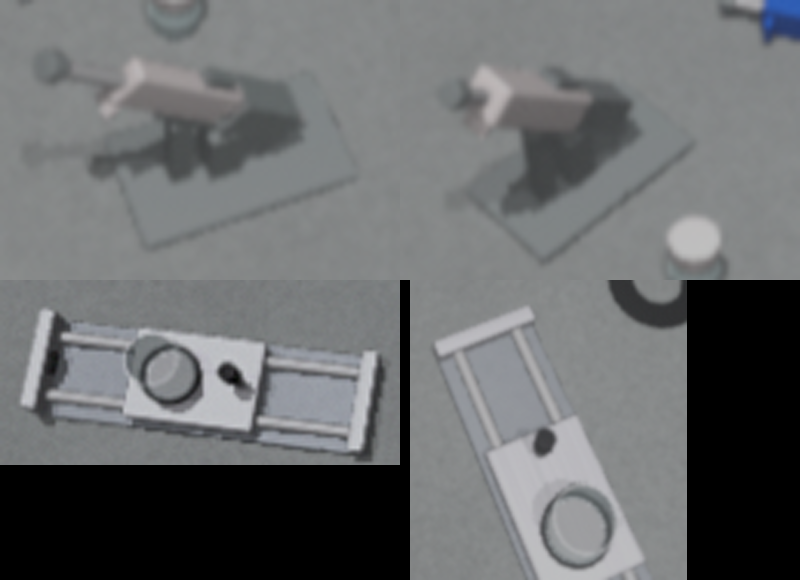

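The zooms show the wide pipette in the right-hand stand of the top view, with its button at about (334,167). The slim one is in the left-hand stand. The tall end block with the buffer is at the left of the slide, at about (108,187). I'll compute positions next.

```bash
python3 - <<'E'
from h import *
np.set_printoptions(precision=4,suppress=True)
a=load('s0');b=load('t0')
k=3.077
S=lambda x,y:(95+x/k,155+(y-280)/k)
Z=lambda x,y:(305+(x-400)/6.154,150+y/6.154)
m=(b['image'].sum(2)<150).astype(np.uint8); m=m[170:200,155:185]
n,l,st,ce=cv2.connectedComponentsWithStats(m); print('dark',[(st[i],ce[i]+[155,170]) for i in range(1,n) if st[i][4]>3])
kn=onz(b,*S(229,371),.086);print('knob',kn,tri(ray(b,*S(229,371)),ray(a,333.5,358.5)))
print('blocks L',onz(b,*S(50,311),.044),onz(b,*S(28,407),.044),'R',onz(b,*S(372,352),.032),onz(b,*S(355,452),.032))
print('beaker rim approx',onz(b,*S(171,375),.06))
c=[onz(b,*Z(*p),.0+.008)[:2] for p in((475,255),(560,523),(713,482))];print('stand',c,np.linalg.norm(c[0]-c[1]),np.linalg.norm(c[2]-c[1]))
d=c[0]-c[1];print('yaw long',np.degrees(np.arctan2(d[1],d[0])),'center',(c[0]+c[2])/2)
print('button',tri(ray(b,*Z(581,108)),ray(a,219,173)))
Zl=lambda x,y:(235+x/6.154,150+y/6.154)
s=ctrl.state();print(s['ee_pos'])
print(R.from_euler('xyz',s['tool_rot']).as_matrix())
for n,p in dict(vial=Zl(385,400),ring=(201,257),bottle=(262,130)).items():print(n,onz(b,*p,.03))
E
```

```text
dark [(array([12, 13,  7,  6, 24], dtype=int32), array([169.75, 185.5 ])), (array([ 0, 14,  5, 10, 13], dtype=int32), array([157.6154, 188.8462]))]
knob [0.5564 0.2074 0.086 ] (array([0.5582, 0.2103, 0.0778]), np.float64(0.0011174951525606536))
blocks L [0.6282 0.4048 0.044 ] [0.5306 0.4174 0.044 ] R [0.5909 0.0834 0.032 ] [0.4914 0.0956 0.032 ]
beaker rim approx [0.5591 0.2713 0.06  ]
stand [array([ 0.5594, -0.2215]), array([ 0.4268, -0.2617]), array([ 0.4474, -0.3363])] 0.13861976701979156 0.07737928230365072
yaw long 16.87127390389413 center [ 0.5034 -0.2789]
button (array([ 0.5872, -0.2552,  0.158 ]), np.float64(0.0020317068076195635))
[0.2782 0.5867 0.1993]
[[-0.9036  0.4284 -0.0007]
 [ 0.4284  0.9036 -0.0017]
 [-0.0001 -0.0018 -1.    ]]
vial [ 0.482  -0.1615  0.03  ]
ring [0.3553 0.1175 0.03  ]
bottle [ 0.7472 -0.0515  0.03  ]
```

The wide pipette leans along a yaw of about 17°, and the knob is at about (0.557, 0.208). I'll go above the knob with the jaws across the slide.

Call:
jog_arm:
  xyz:
    - [-41.4,-22.2,0]
    - [-41.4,-22.2,0]
    - [-41.4,-22.2,0]
    - [-41.4,-22.2,0]
    - [-41.4,-22.2,0]
    - [-41.4,-22.2,0]
    - [-41.4,-22.2,0]
    - [-41.4,-22.2,0]
    - [-41.4,-22.2,0]
    - [-41.4,-22.2,0]
    - [-41.4,-22.2,0]
  twist: [71.4,71.4,71.4,71.4,71.4,71.4,71.4,71.4,71.4,71.4,71.4]
  fingers: [0,0,0,0,0,0,0,0,0,0,0]

```text
time_s: 1.48
ee_pos: [0.5564, 0.2114, 0.1999]
tool_rot: [-3.141, -0.001, 1.456]
ft_force: [1.1, 0.5, -0.8]
finger_gap: 0.085
grasp_force: 0.0
```

```bash
cat >> h.py <<'E'
def rel(P):
    s=ctrl.state(); return R.from_euler('xyz',s['tool_rot']).as_matrix().T@(np.array(P)-s['ee_pos'])*100
E
python3 - <<'E'
from h import *
np.set_printoptions(precision=4,suppress=True)
s=ctrl.state();print(s['ee_pos'],s['tool_rot'],s['qpos'],s['ft_force'])
w=snap('wrist','w1');b=snap('top','t1');a=snap('scene','s1')
print(np.linalg.inv(w['camera_from_world']),w['fx'])
print('knob expected px',proj(w,[.557,.208,.086]))
im=cv2.resize(w['image'],(560,420)); cv2.circle(im,tuple(int(v) for v in proj(w,[.557,.208,.086])[0]),4,(255,0,0),1)
cv2.imwrite('pics/v1.png',im[:,:,::-1])
E
```

```text
[0.5564 0.2114 0.1999] [-3.1406 -0.0006  1.4559] [-0.7863  0.3262  0.4476  1.6821 -0.1524  1.1683 -0.4142] [ 1.1123  0.4817 -0.788 ]
[[ 0.9934  0.1089  0.0351  0.5654]
 [-0.1144  0.9482  0.2965  0.2875]
 [-0.0009 -0.2985  0.9544  0.3741]
 [ 0.      0.      0.      1.    ]] 333.6373295012411
knob expected px [[286.45  193.984]]
```

View pics/v1.png

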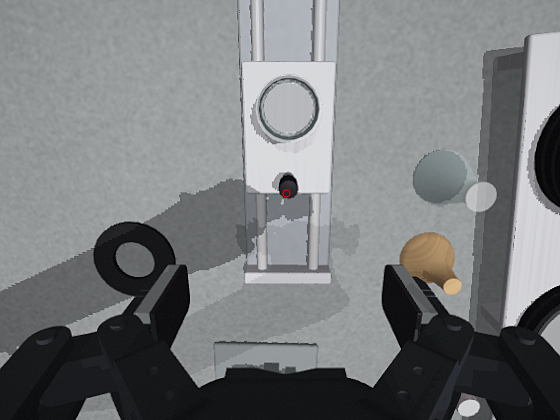

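The wrist view shows the knob at about (288,187) with my predicted top centre (red ring) on it. The beaker is at (289,108) and the slide runs vertically in the image. I'll refine from the dark blob.

```bash
python3 - <<'E'
from h import *
np.set_printoptions(precision=4,suppress=True)
w=load('w1')
m=(w['image'].max(2)<60).astype(np.uint8)[165:215,265:310]
n,l,st,ce=cv2.connectedComponentsWithStats(m)
for i in range(1,n):
  if st[i][4]>20: print(st[i]+[265,165,0,0,0],ce[i]+[265,165])
for r in range(5,40): 
  c=np.where(m[r])[0]; print(r+165,(c.min()+265,c.max()+265) if len(c) else '',end=' ')
t=np.linspace(0,2*np.pi,60);c=[.557,.208,.086]
p=proj(w,np.c_[c[0]+.009*np.cos(t),c[1]+.009*np.sin(t),t*0+.086]);print(p.min(0),p.max(0))
# slide edges: carriage corners on z=.036
for q in((244,62),(336,62),(332,192),(247,192)):print(onz(w,*q,.036))
print('beaker',onz(w,289,108,.098))
E
```

```text
[279 175  19  23 339] [287.6372 186.3894]
170  171  172  173  174  175 (np.int64(284), np.int64(290)) 176 (np.int64(283), np.int64(292)) 177 (np.int64(283), np.int64(293)) 178 (np.int64(281), np.int64(294)) 179 (np.int64(281), np.int64(295)) 180 (np.int64(280), np.int64(295)) 181 (np.int64(280), np.int64(295)) 182 (np.int64(280), np.int64(296)) 183 (np.int64(279), np.int64(296)) 184 (np.int64(279), np.int64(296)) 185 (np.int64(279), np.int64(296)) 186 (np.int64(279), np.int64(296)) 187 (np.int64(279), np.int64(297)) 188 (np.int64(279), np.int64(296)) 189 (np.int64(279), np.int64(297)) 190 (np.int64(279), np.int64(296)) 191 (np.int64(280), np.int64(296)) 192 (np.int64(280), np.int64(296)) 193 (np.int64(280), np.int64(296)) 194 (np.int64(280), np.int64(295)) 195 (np.int64(282), np.int64(294)) 196 (np.int64(283), np.int64(293)) 197 (np.int64(284), np.int64(291)) 198  199  200  201  202  203  204  [276.4104 184.2172] [296.4972 203.5821]
[0.5305 0.3268 0.036 ]
[0.6165 0.3169 0.036 ]
[0.6033 0.1909 0.036 ]
[0.5147 0.2011 0.036 ]
beaker [0.5674 0.2817 0.098 ]
```

Call:
jog_arm:
  xyz:
    - [0.2,0.2,5]
    - [0.2,0.2,10]
    - [0.2,0.2,14.4]
    - [0.2,0.2,14.4]
    - [0.2,0.2,14.4]
    - [0.2,0.2,14.4]
    - [0.2,0.2,14.4]
    - [0.2,0.2,14.4]
    - [0.2,0.2,14.4]
  twist: [0,0,0,0,0,0,0,0,0]
  fingers: [0,0,0,0.8,1,1,1,1,1]
  force: 40

```text
time_s: 2.75
ee_pos: [0.5598, 0.2113, 0.0565]
tool_rot: [3.141, -0.0, 1.453]
ft_force: [-0.3, -0.1, 0.2]
finger_gap: 0.0001
grasp_force: 0.0
```

Call:
jog_arm:
  xyz:
    - [1,0,0]
    - [2,0,0]
    - [3,0,0]
    - [4,0,0]
    - [4.3,0,0]
    - [4.6,0,0]
    - [4.6,0,0]
  twist: [0,0,0,0,0,0,0]
  fingers: [1,1,1,1,1,1,1]

```text
time_s: 3.62
ee_pos: [0.565, 0.2569, 0.0561]
tool_rot: [-3.141, -0.0, 1.453]
ft_force: [-1.0, -2.6, 0.1]
finger_gap: 0.0
grasp_force: 0.8
```

The fingers shut completely, yet there is a 2.6 N push. I'll look.

```bash
python3 - <<'E'
from h import *
w=snap('wrist','w2');b=snap('top','t2')
im=np.zeros((420,800,3),np.uint8); im[:,:400]=cv2.resize(w['image'][:,80:480],(400,420)); im[:246,400:]=cv2.resize(b['image'][155:215,95:192],(400,246),interpolation=cv2.INTER_CUBIC)
cv2.imwrite('pics/v2.png',im[:,:,::-1])
E
```

```text
(no output)
```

View pics/v2.png

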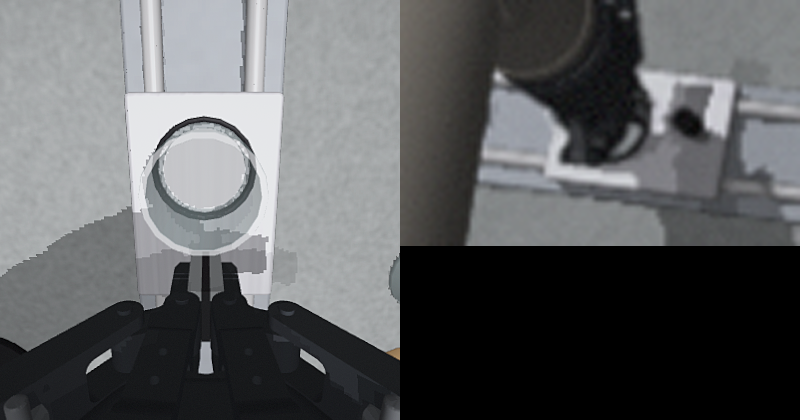

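```bash
python3 - <<'E'
from h import *
np.set_printoptions(precision=4,suppress=True)
b=load('t2');w=load('w2');s=ctrl.state();p=s['ee_pos']
print('tcp px top',proj(b,[p,p+[0,0,.019],p+[0,0,.1]]))
print('blob',onz(b,164.2,184.1,.086),onz(b,164.2,184.1,.15))
for q in((125+80,95),(282+80,95),(270+80,296),(140+80,296)):print('car',onz(w,*q,.036))
print('beaker rim',onz(w,205+80,193,.098), 'base',onz(w,203+80,165,.04))
E
```

```text
tcp px top [[155.9176 184.3247]
 [153.9334 182.6165]
 [144.7492 174.7011]]
blob [0.5577 0.2228 0.086 ] [0.5405 0.203  0.15  ]
car [0.5301 0.3413 0.036 ]
car [0.6167 0.3311 0.036 ]
car [0.6024 0.204  0.036 ]
car [0.5159 0.2142 0.036 ]
beaker rim [0.5696 0.297  0.098 ] base [0.5685 0.2979 0.04  ]
```

The knob slipped out of the grip. The fingers are now in front of it, pushing lightly on the beaker. I'll lift, go behind the knob, and push the knob with the fingers shut.

Call:
jog_arm:
  xyz:
    - [-0.5,0,-3]
    - [-0.5,0,-5.5]
    - [-4,-0.1,-5.5]
    - [-7.5,-0.2,-5.5]
    - [-7.5,-0.2,-3]
    - [-7.5,-0.2,-0.5]
    - [-7.5,-0.2,-0.5]
  twist: [0,0,0,0,0,0,0]
  fingers: [1,1,1,1,1,1,1]

```text
time_s: 4.6
ee_pos: [0.5529, 0.1829, 0.0598]
tool_rot: [-3.139, 0.001, 1.453]
ft_force: [0.2, -0.2, 0.2]
finger_gap: 0.0
grasp_force: 0.0
```

Call:
jog_arm:
  xyz:
    - [1,0,0]
    - [2,0,0]
    - [3,0,0]
    - [4,0,0]
    - [4,0,0]
  twist: [0,0,0,0,0]
  fingers: [1,1,1,1,1]

```text
time_s: 5.22
ee_pos: [0.559, 0.2239, 0.0613]
tool_rot: [3.141, -0.001, 1.455]
ft_force: [0.4, -0.7, -0.4]
finger_gap: 0.0
grasp_force: 0.0
```

```bash
python3 - <<'E'
from h import *
np.set_printoptions(precision=4,suppress=True)
w=snap('wrist','w3')
im=w['image'].astype(int)
print(ctrl.state()['ft_force'],ctrl.state()['ee_pos'])
# far carriage edge: scan columns for bright->darker
g=im.mean(2)
for c in (230,340): 
  col=g[40:330,c]; d=np.diff(col); i=np.argsort(-np.abs(d))[:4]; print(c,[(j+40,int(d[j]),onz(w,c,j+40.5,.036)[:2]) for j in i])
E
```

```text
[-0.2327  0.4581 -0.3812] [0.5589 0.2228 0.0612]
230 [(np.int64(308), -116, array([0.5137, 0.1674])), (np.int64(206), -36, array([0.5261, 0.241 ])), (np.int64(205), -28, array([0.5262, 0.2417])), (np.int64(99), -25, array([0.5366, 0.3044]))]
340 [(np.int64(308), -145, array([0.5898, 0.1586])), (np.int64(235), -37, array([0.5933, 0.2134])), (np.int64(234), -34, array([0.5934, 0.2141])), (np.int64(246), 23, array([0.5928, 0.2057]))]
```

```bash
python3 - <<'E'
from h import *
w=load('w3');a=snap('scene','s3')
im=np.zeros((420,800,3),np.uint8); im[:,:400]=w['image'][:,80:480]; im[:,400:]=cv2.resize(a['image'][285:420,270:400],(400,415),interpolation=cv2.INTER_CUBIC)[:420].copy() if 0 else cv2.resize(a['image'][285:420,270:400],(400,420),interpolation=cv2.INTER_CUBIC)
cv2.imwrite('pics/v3.png',im[:,:,::-1])
E
```

```text
(no output)
```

View pics/v3.png

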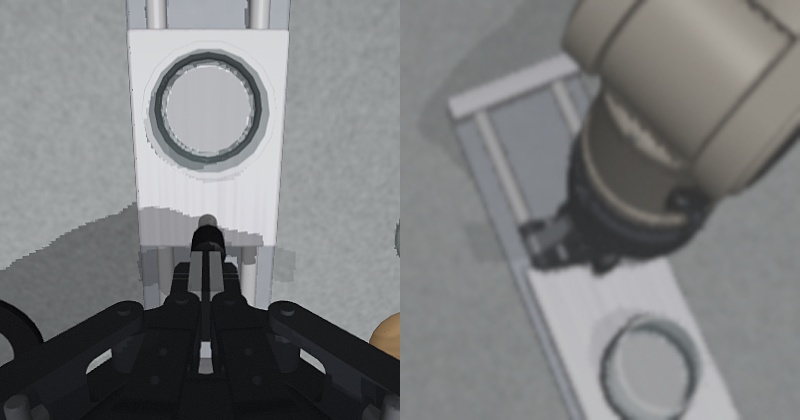

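The wrist view shows the shut fingers directly behind the knob, which is at (287,235). Pushing works, so I'll continue to the stop.

Call:
jog_arm:
  xyz:
    - [0.7,0,0]
    - [1.4,0,0]
    - [2.0,0,0]
    - [2.3,0,0]
    - [2.6,0,0]
    - [2.6,0,0]
  twist: [0,0,0,0,0,0]
  fingers: [1,1,1,1,1,1]

```text
time_s: 6.08
ee_pos: [0.562, 0.2484, 0.0612]
tool_rot: [-3.142, -0.0, 1.453]
ft_force: [0.5, -0.6, -0.1]
finger_gap: 0.0002
grasp_force: 0.0
```

Call:
jog_arm:
  xyz:
    - [0.3,0,0]
    - [0.6,0,0]
    - [0.9,0,0]
    - [0.9,0,0]
  twist: [0,0,0,0]
  fingers: [1,1,1,1]

```text
time_s: 6.58
ee_pos: [0.5631, 0.2572, 0.0612]
tool_rot: [3.142, 0.0, 1.453]
ft_force: [0.2, -0.1, 0.5]
finger_gap: -0.0003
grasp_force: 0.0
```

Call:
jog_arm:
  xyz:
    - [0.3,0,0]
    - [0.6,0,0]
    - [0.9,0,0]
    - [1.2,0,0]
    - [1.2,0,0]
  twist: [0,0,0,0,0]
  fingers: [1,1,1,1,1]

```text
time_s: 7.2
ee_pos: [0.5646, 0.2696, 0.0612]
tool_rot: [3.141, -0.001, 1.453]
ft_force: [-0.6, -1.2, -0.1]
finger_gap: 0.0001
grasp_force: 0.7
```

```bash
python3 - <<'E'
from h import *
np.set_printoptions(precision=4,suppress=True)
w=snap('wrist','w4');s=ctrl.state();print(s['ee_pos'],s['ft_force'])
m=(w['image'].min(2)>170).astype(np.uint8)
n,l,st,ce=cv2.connectedComponentsWithStats(m)
for i in range(1,n):
  if st[i][4]>800: print(st[i],ce[i])
g=w['image'].astype(int).mean(2)
for c in (225,235,330,340,350):
  d=np.diff(g[5:330,c]); i=np.sort(np.argsort(-np.abs(d))[:7]); print(c,[(j+5,int(d[j]),onz(w,c,j+5.5,.036)[:2].round(3).tolist()) for j in i])
E
```

```text
[0.5646 0.2697 0.0612] [-0.7433 -1.5922  0.3592]
[   62     0   333   310 33026] [257.1243 120.2027]
[ 243  123   88   86 5426] [286.4419 166.1137]
[ 61 176  47  49 888] [ 86.0743 199.7399]
225 [(np.int64(13), -33, [0.547, 0.394]), (np.int64(49), -39, [0.544, 0.377]), (np.int64(52), 55, [0.544, 0.375]), (np.int64(93), 33, [0.54, 0.354]), (np.int64(206), -41, [0.529, 0.287]), (np.int64(207), -35, [0.529, 0.287]), (np.int64(309), -127, [0.516, 0.213])]
235 [(np.int64(93), 31, [0.546, 0.353]), (np.int64(151), -35, [0.54, 0.32]), (np.int64(152), -41, [0.54, 0.32]), (np.int64(171), -29, [0.538, 0.308]), (np.int64(172), -36, [0.538, 0.308]), (np.int64(210), 26, [0.534, 0.284]), (np.int64(307), -122, [0.523, 0.214])]
330 [(np.int64(139), -47, [0.597, 0.321]), (np.int64(140), -72, [0.597, 0.32]), (np.int64(146), 53, [0.597, 0.317]), (np.int64(155), -47, [0.597, 0.311]), (np.int64(271), 81, [0.591, 0.234]), (np.int64(304), -47, [0.589, 0.208]), (np.int64(305), -127, [0.589, 0.208])]
340 [(np.int64(91), -35, [0.605, 0.347]), (np.int64(171), -33, [0.602, 0.301]), (np.int64(234), -46, [0.599, 0.26]), (np.int64(235), -36, [0.599, 0.259]), (np.int64(270), 83, [0.597, 0.234]), (np.int64(308), -156, [0.595, 0.204]), (np.int64(309), -30, [0.595, 0.203])]
350 [(np.int64(91), -27, [0.611, 0.347]), (np.int64(92), 26, [0.611, 0.346]), (np.int64(93), 29, [0.611, 0.345]), (np.int64(289), -34, [0.603, 0.219]), (np.int64(302), -38, [0.603, 0.208]), (np.int64(303), -58, [0.602, 0.207]), (np.int64(304), -47, [0.602, 0.207])]
```

```bash
python3 - <<'E'
from h import *
np.set_printoptions(precision=4,suppress=True)
w=load('w3');g=w['image'].astype(int).mean(2)
for c in (225,340): 
  d=np.diff(g[5:120,c]); i=np.sort(np.argsort(-np.abs(d))[:5]); print(c,[(j+5,int(d[j]),onz(w,c,j+5.5,.036)[:2].round(3).tolist()) for j in i])
b=snap('top','t4')
for nm in('t2','t4'):
  b=load(nm); m=(b['image'].max(2)<50).astype(np.uint8)[150:215,95:225]
  n,l,st,ce=cv2.connectedComponentsWithStats(m)
  print(nm)
  for i in range(1,n):
    if st[i][4]>8: u=ce[i]+[95,150]; print(st[i][:2]+[95,150],st[i][2:],u,onz(b,*u,.086)[:2])
print(proj(load('t4'),[ctrl.state()['ee_pos']]))
# carriage right end in top: brightness profile along rods midline at row positions
b=load('t4');g=b['image'].astype(int).mean(2)
P=[[.5585+.1186*t-.03*.993,.213+.993*t+.03*.1186,.036] for t in np.arange(-.1,.06,.004)]
print([int(cv2.getRectSubPix(b['image'],(1,1),tuple(map(float,p)))[0,0].mean()) for p in proj(b,P)])
E
```

```text
225 [(np.int64(6), -30, [0.542, 0.352]), (np.int64(9), 26, [0.541, 0.35]), (np.int64(17), 49, [0.541, 0.346]), (np.int64(28), 17, [0.54, 0.341]), (np.int64(29), 23, [0.54, 0.341])]
340 [(np.int64(28), -14, [0.602, 0.334]), (np.int64(30), 13, [0.602, 0.333]), (np.int64(77), -17, [0.6, 0.309]), (np.int64(78), -21, [0.6, 0.308]), (np.int64(91), -13, [0.599, 0.302])]
t2
[106 150] [ 34  65 476] [120.7185 170.8298] [0.5972 0.3552]
[122 152] [ 33  43 625] [142.5888 174.168 ] [0.5872 0.2888]
[161 182] [ 7  7 32] [164.4375 184.5938] [0.5563 0.222 ]
t4
[100 150] [ 34  65 535] [114.2692 171.5252] [0.5951 0.3745]
[116 152] [ 34  43 652] [137.1994 173.4969] [0.5892 0.305 ]
[157 181] [ 7  7 32] [160.1562 184.0625] [0.5578 0.2346]
[[151.1425 183.9622]]
[147, 148, 156, 161, 161, 154, 146, 149, 155, 161, 161, 153, 146, 147, 155, 161, 160, 144, 98, 92, 96, 99, 102, 100, 86, 82, 75, 77, 102, 103, 102, 102, 103, 102, 104, 120, 128, 129, 129, 130]
```

```bash
python3 - <<'E'
from h import *
np.set_printoptions(precision=1,suppress=True)
w=load('w3');p=np.array([.5589,.2228,.0612])
print('w3 tcp+0,10,20,30mm up',proj(w,[p+[0,0,h] for h in(0,.01,.02,.03,.04)]))
print('front face',proj(w,[p+[.001,.011,h] for h in(0,.01,.02,.03,.04)]))
for y in(.2275,.24,.245): print('knob top at',y,proj(w,[.5595,y,.086])[0], proj(w,[.5595,y,.061])[0],proj(w,[.5595,y,.036])[0])
print(w['image'][205:300:4,287].tolist())
E
```

```text
w3 tcp+0,10,20,30mm up [[285.3 243.9]
 [285.3 251.5]
 [285.3 259.9]
 [285.3 269.4]
 [285.4 280. ]]
front face [[284.8 225.7]
 [284.8 232.5]
 [284.8 240. ]
 [284.8 248.5]
 [284.7 258. ]]
knob top at 0.2275 [285.5 255.7] [285.4 236.1] [285.4 220.8]
knob top at 0.24 [282.5 232.3] [282.8 215.3] [283.1 202.1]
knob top at 0.245 [281.2 222.6] [281.7 206.7] [282.1 194.5]
[[217, 219, 221], [217, 218, 221], [197, 197, 201], [93, 92, 94], [86, 86, 88], [18, 17, 19], [15, 15, 15], [15, 15, 18], [15, 13, 16], [23, 22, 25], [21, 21, 25], [22, 21, 24], [17, 16, 18], [19, 19, 19], [18, 17, 18], [22, 19, 22], [19, 20, 22], [19, 18, 21], [22, 20, 23], [21, 18, 20], [21, 20, 21], [20, 18, 21], [26, 26, 28], [27, 26, 30]]
```

```bash
python3 - <<'E'
from h import *
w=load('w3');w4=load('w4')
im=np.hstack([cv2.resize(w['image'][190:340,212:362],(400,400),interpolation=cv2.INTER_CUBIC),cv2.resize(w4['image'][190:340,212:362],(400,400),interpolation=cv2.INTER_CUBIC)])
cv2.imwrite('pics/v4.png',im[:,:,::-1])
E
```

```text
(no output)
```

View pics/v4.png

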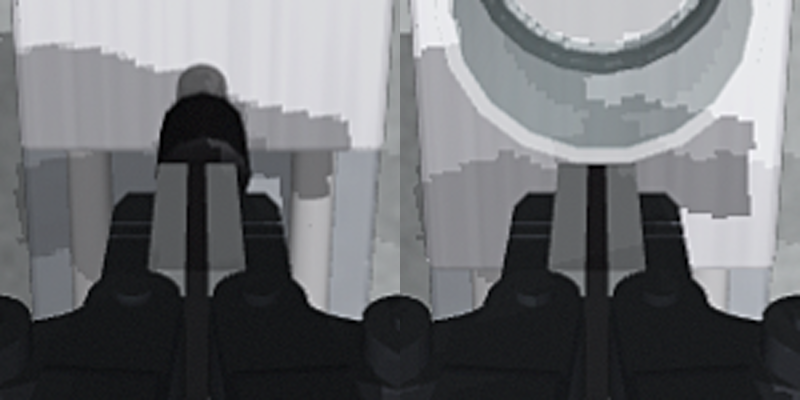

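The close-up shows the finger pads passing over the knob, with pad tips ending near row 250. The real tips therefore sit about 30 mm above the reported TCP, higher than I assumed. The carriage has moved about 28 mm so far, pushed at the beaker rim. I'll go behind the knob and lower by a further 2.5 cm.

Call:
jog_arm:
  xyz:
    - [-1,0,-2]
    - [-5,0,-2]
    - [-6.2,0,-1]
    - [-6.2,0,1.5]
    - [-6.2,0,2.5]
    - [-6.2,0,2.5]
  twist: [0,0,0,0,0,0]
  fingers: [1,1,1,1,1,1]

```text
time_s: 8.05
ee_pos: [0.5568, 0.2079, 0.0357]
tool_rot: [-3.14, 0.0, 1.453]
ft_force: [-0.4, 0.7, -0.3]
finger_gap: -0.0003
grasp_force: 0.0
```

Call:
jog_arm:
  xyz:
    - [0.6,0,0]
    - [1.2,0,0]
    - [1.8,0,0]
    - [2.2,0,0]
    - [2.5,0,0]
  twist: [0,0,0,0,0]
  fingers: [1,1,1,1,1]

```text
time_s: 8.68
ee_pos: [0.5607, 0.2321, 0.0365]
tool_rot: [3.141, 0.0, 1.452]
ft_force: [0.9, -2.7, 1.8]
finger_gap: -0.0002
grasp_force: 1.3
```

A force of −2.7 N now comes from the knob, so the push is real. Continuing to the stop.

Call:
jog_arm:
  xyz:
    - [0.4,0,0]
    - [0.7,0,0]
    - [1.0,0,0]
    - [1.0,0,0]
  twist: [0,0,0,0]
  fingers: [1,1,1,1]

```text
time_s: 9.18
ee_pos: [0.5613, 0.243, 0.0361]
tool_rot: [-3.141, -0.001, 1.453]
ft_force: [0.8, -1.0, -0.3]
finger_gap: 0.0004
grasp_force: 0.6
```

Call:
jog_arm:
  xyz:
    - [0.2,0,0]
    - [0.4,0,0]
    - [0.6,0,0]
    - [0.6,0,0]
  twist: [0,0,0,0]
  fingers: [1,1,1,1]

```text
time_s: 9.68
ee_pos: [0.5618, 0.2486, 0.0361]
tool_rot: [-3.141, -0.0, 1.453]
ft_force: [0.2, -1.4, 0.7]
finger_gap: 0.0002
grasp_force: 0.9
```

Call:
jog_arm:
  xyz:
    - [0.2,0,0]
    - [0.4,0,0]
    - [0.6,0,0]
    - [0.6,0,0]
  twist: [0,0,0,0]
  fingers: [1,1,1,1]

```text
time_s: 10.18
ee_pos: [0.5625, 0.2547, 0.0361]
tool_rot: [-3.141, -0.0, 1.453]
ft_force: [-0.6, -1.6, -0.4]
finger_gap: -0.0001
grasp_force: 0.8
```

```bash
python3 - <<'E'
from h import *
np.set_printoptions(precision=4,suppress=True)
w=snap('wrist','w5');b=snap('top','t5');a=snap('scene','s5')
g=w['image'].astype(int).mean(2)
for c in (225,235,345,355):
  d=np.diff(g[2:200,c]); i=np.sort(np.argsort(-np.abs(d))[:6]); print(c,[(j+2,int(d[j]),onz(w,c,j+2.5,.036)[:2].round(3).tolist()) for j in i])
m=(b['image'].max(2)<50).astype(np.uint8)[150:215,95:225]
n,l,st,ce=cv2.connectedComponentsWithStats(m)
for i in range(1,n):
    if st[i][4]>8: u=ce[i]+[95,150]; print(st[i][:2]+[95,150],st[i][2:],u,onz(b,*u,.086)[:2])
# block tall edges in wrist: lines along slide centreline offsets
E
```

```text
225 [(np.int64(53), -32, [0.545, 0.356]), (np.int64(78), 37, [0.543, 0.345]), (np.int64(99), 31, [0.542, 0.335]), (np.int64(114), -37, [0.541, 0.328]), (np.int64(125), 47, [0.54, 0.322]), (np.int64(126), 27, [0.54, 0.322])]
235 [(np.int64(53), 52, [0.55, 0.355]), (np.int64(56), -44, [0.55, 0.354]), (np.int64(61), 65, [0.55, 0.352]), (np.int64(64), -51, [0.549, 0.35]), (np.int64(65), 48, [0.549, 0.35]), (np.int64(135), 54, [0.544, 0.317])]
345 [(np.int64(39), -24, [0.603, 0.355]), (np.int64(40), -27, [0.603, 0.355]), (np.int64(42), -17, [0.603, 0.354]), (np.int64(97), 35, [0.601, 0.329]), (np.int64(98), 36, [0.601, 0.328]), (np.int64(111), 28, [0.601, 0.322])]
355 [(np.int64(9), -22, [0.609, 0.368]), (np.int64(11), -31, [0.609, 0.367]), (np.int64(12), -8, [0.609, 0.366]), (np.int64(94), 13, [0.606, 0.33]), (np.int64(95), 28, [0.606, 0.329]), (np.int64(96), 14, [0.606, 0.329])]
[108 150] [ 35  65 510] [124.4157 171.0902] [0.5964 0.344 ]
[126 156] [ 32  41 580] [145.6931 177.2052] [0.5781 0.2788]
```

Call:
jog_arm:
  xyz:
    - [0.3,0,0]
    - [0.6,0,0]
    - [0.9,0,0]
    - [0.9,0,0]
  twist: [0,0,0,0]
  fingers: [1,1,1,1]

```text
time_s: 10.82
ee_pos: [0.5637, 0.2639, 0.0361]
tool_rot: [-3.141, -0.001, 1.453]
ft_force: [-1.4, -1.5, -1.0]
finger_gap: -0.0001
grasp_force: 0.6
```

Call:
jog_arm:
  xyz:
    - [0.3,0,0]
    - [0.6,0,0]
    - [0.8,0,0]
    - [0.8,0,0]
  twist: [0,0,0,0]
  fingers: [1,1,1,1]

```text
time_s: 11.32
ee_pos: [0.5645, 0.2709, 0.0361]
tool_rot: [-3.141, 0.0, 1.453]
ft_force: [-3.4, -2.8, -0.6]
finger_gap: -0.0003
grasp_force: 1.5
```

```bash
python3 - <<'E'
from h import *
w=snap('wrist','w6');a=snap('scene','s6')
im=np.zeros((480,800,3),np.uint8)
im[:420,:400]=w['image'][:,80:480]; im[:,400:]=cv2.resize(a['image'][285:420,270:390],(400,480),interpolation=cv2.INTER_CUBIC)
cv2.imwrite('pics/v5.png',im[:,:,::-1]); s=ctrl.state(); print(s['ee_pos'],s['ft_force'])
E
```

```text
[0.56453675 0.27089877 0.03611443] [-1.82676753 -2.74514785 -0.38933205]
```

View pics/v5.png

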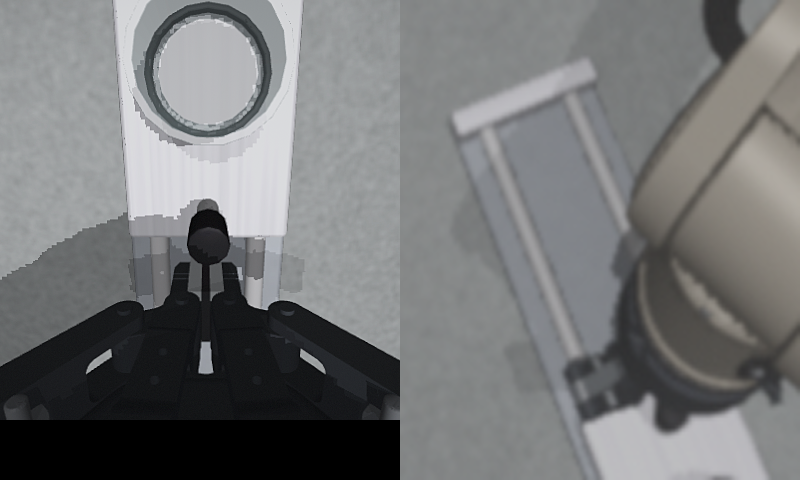

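The knob now stands fully in front of the fingers, its top at (288,245), and the carriage rear edge is at row 236. I'll compute where it is.

```bash
python3 - <<'E'
from h import *
np.set_printoptions(precision=4,suppress=True)
w=load('w6')
print('knob',onz(w,288,245,.086),'rear edge',onz(w,213,236,.036),onz(w,365,236,.036))
b=load('t0');S=lambda x,y:(95+x/3.077,155+(y-280)/3.077)
print('tall block inner', onz(b,*S(64,318),.03),onz(b,*S(50,318),.044))
E
```

```text
knob [0.5681 0.2913 0.086 ] rear edge [0.5245 0.2793 0.036 ] [0.6097 0.2693 0.036 ]
tall block inner [0.6254 0.3958 0.03  ] [0.621 0.404 0.044]
```

Call:
jog_arm:
  xyz:
    - [0.3,0,0]
    - [0.5,0,0]
    - [0.5,0,0]
  twist: [0,0,0]
  fingers: [1,1,1]

```text
time_s: 11.8
ee_pos: [0.5644, 0.2708, 0.0361]
tool_rot: [-3.139, 0.007, 1.45]
ft_force: [-4.8, -9.7, 4.4]
finger_gap: 0.0001
grasp_force: 5.4
```

Call:
jog_arm:
  xyz:
    - [0.3,0,0]
    - [0.5,0,0]
    - [0.5,0,0]
  twist: [0,0,0]
  fingers: [1,1,1]

```text
time_s: 12.18
ee_pos: [0.5643, 0.2707, 0.0361]
tool_rot: [-3.137, 0.013, 1.448]
ft_force: [-7.8, -17.4, 9.5]
finger_gap: 0.0004
grasp_force: 9.2
```

The carriage is hard against the stop: 17 N with no motion. I'll back off and rise.

Call:
jog_arm:
  xyz:
    - [-2,0,0]
    - [-4,0,0]
    - [-4,0,-6]
    - [-4,0,-12]
    - [-4,0,-18]
    - [-4,0,-21]
    - [-4,0,-21]
  twist: [0,0,0,0,0,0,0]
  fingers: [1,1,1,0.5,0,0,0]

```text
time_s: 13.05
ee_pos: [0.5635, 0.2422, 0.2499]
tool_rot: [3.135, -0.006, 1.453]
ft_force: [0.5, -0.0, -1.1]
finger_gap: 0.0726
grasp_force: 0.0
```

```bash
python3 - <<'E'
from h import *
np.set_printoptions(precision=4,suppress=True)
s=ctrl.state();print(s['ee_pos'],s['tool_rot'],s['qpos'],s['finger_gap'])
w=snap('wrist','w7');b=snap('top','t7')
m=(w['image'].max(2)<60).astype(np.uint8)
n,l,st,ce=cv2.connectedComponentsWithStats(m)
for i in range(1,n):
  if 150<st[i][4]<800: print(st[i],ce[i],onz(w,*ce[i],.083))
# beaker rim by hough on gray
print(rel([.5602,-.2635,.25]))
E
```

```text
[0.5635 0.2422 0.2499] [ 3.1352 -0.0058  1.4531] [-0.8329  0.3208  0.4648  1.5789 -0.1507  1.2687 -0.4625] 0.07263710905065375
[275 122  16  18 163] [281.8282 131.6933] [0.5667 0.2899 0.083 ]
[-50.1478   5.851   -0.4675]
```

Call:
jog_arm:
  xyz:
    - [-50.1,5.9,0]
    - [-50.1,5.9,0]
    - [-50.1,5.9,0]
    - [-50.1,5.9,0]
    - [-50.1,5.9,0]
    - [-50.1,5.9,0]
    - [-50.1,5.9,0]
    - [-50.1,5.9,0]
    - [-50.1,5.9,0]
    - [-50.1,5.9,0]
    - [-50.1,5.9,0]
  twist: [66.3,66.3,66.3,66.3,66.3,66.3,66.3,66.3,66.3,66.3,66.3]
  fingers: [0,0,0,0,0,0,0,0,0,0,0]

```text
time_s: 14.52
ee_pos: [0.5614, -0.2607, 0.2451]
tool_rot: [-3.14, 0.0, 0.299]
ft_force: [0.6, -0.1, -0.1]
finger_gap: 0.0851
grasp_force: 0.0
```

```bash
python3 - <<'E'
from h import *
np.set_printoptions(precision=4,suppress=True)
s=ctrl.state();print(s['ee_pos'],s['tool_rot'],s['qpos'],s['finger_gap'])
w=snap('wrist','w8')
print(np.linalg.inv(w['camera_from_world'])[:3,3])
N=np.array([.4614,-.2934,.028]);L=np.array([np.cos(np.radians(16.9)),np.sin(np.radians(16.9)),0]);a=(L+[0,0,1])/2**.5;Y=np.cross([0,0,1],L);X=np.cross(Y,a)
def P(sv,x,y):return N+a*sv+X*x+Y*y
im=w['image'].copy()
for sv in(70,158):
  for x in(-14,14):
    q=[P(sv/1e3,x/1e3,y/1e3) for y in(-15,15)]; pp=proj(w,q); print(sv,x,pp.ravel())
    for v in pp: cv2.circle(im,tuple(int(round(t)) for t in v),2,(255,0,0),-1)
print(proj(w,[P(.190,0,0),P(0,0,0)]))
v=proj(w,[P(.190,0,0)])[0]; cv2.circle(im,tuple(int(round(t)) for t in v),2,(0,255,0),-1)
cv2.imwrite('pics/v6.png',cv2.resize(im[50:350,130:430],(600,600),interpolation=cv2.INTER_CUBIC)[:,:,::-1])
# pink-white body mask
h=w['image'].astype(int); m=((h[:,:,0]-h[:,:,2]>4)&(h.mean(2)>90)).astype(np.uint8)
n,l,st,ce=cv2.connectedComponentsWithStats(m)
for i in range(1,n):
  if st[i][4]>150: print(st[i],ce[i],cv2.minAreaRect(np.argwhere(l==i)[:,::-1].astype(np.int32)))
E
```

```text
[ 0.5614 -0.2607  0.2451] [-3.1395  0.0005  0.2988] [-0.2338  0.4167  0.829   1.5689 -0.3161  1.2976 -0.6328] 0.08511248693217056
[ 0.6347 -0.2383  0.4193]
70 -14 [301.5724 238.5939 273.7202 238.4634]
70 14 [301.1226 215.1782 274.2337 215.0533]
158 -14 [306.2332 199.6627 270.6476 199.4984]
158 14 [305.4497 171.7509 271.439  171.5954]
[[288.8412 164.1375]
 [287.2445 248.704 ]]
[ 451  121  109  187 7062] [506.6223 204.9102] ((505.0, 214.0), (186.0, 108.0), 90.0)
```

View pics/v6.png

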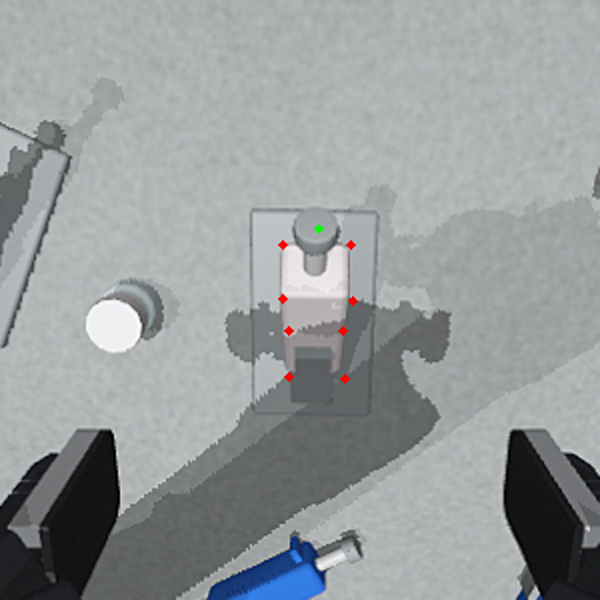

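The predicted pipette points (red and green) fall on the real body and button within about 1 mm, so the model is good. I'll check the open-finger tip offset from pad corners at about (189,267) and (384,267).

```bash
python3 - <<'E'
from h import *
np.set_printoptions(precision=1,suppress=True)
w=load('w8');p=np.array([.5614,-.2607,.2451]);t=.2988
L=np.array([np.cos(t),np.sin(t),0]);Y=np.array([-L[1],L[0],0])
for h in(0,.013,.03,.04,.05,.06):print(h,proj(w,[p+L*.011+Y*.0425+[0,0,h],p+L*.011-Y*.0425+[0,0,h]]).ravel())
w=load('w3');p=np.array([.5589,.2228,.0612])
# closed: pad width at tip and root (24px half?) => distance
print(proj(w,[p+[-.011,.011,.03],p+[.011,.011,.03]]))
E
```

```text
0 [209.6 223.5 361.9 223.7]
0.013 [204.1 232.3 367.4 232.5]
0.03 [195.7 245.9 375.7 246.1]
0.04 [189.9 255.3 381.4 255.5]
0.05 [183.3 266.  388.  266.2]
0.06 [175.8 278.2 395.5 278.5]
[[259.6 251.1]
 [305.8 246.2]]
```

Open tips sit about 45 mm behind the reported TCP and shut tips about 32 mm, so the grasp point is near +52 mm. I'll descend part way, then correct.

Call:
jog_arm:
  xyz:
    - [-0.2,0.2,4]
    - [-0.2,0.2,8]
    - [-0.2,0.2,12]
    - [-0.2,0.2,12]
  twist: [0,0,0,0]
  fingers: [0,0,0,0]

```text
time_s: 15.08
ee_pos: [0.5579, -0.2624, 0.1232]
tool_rot: [-3.137, 0.005, 0.298]
ft_force: [0.2, 0.8, 0.5]
finger_gap: 0.0852
grasp_force: 0.0
```

```bash
python3 - <<'E'
from h import *
np.set_printoptions(precision=4,suppress=True)
s=ctrl.state();print(s['ee_pos'],s['tool_rot'],s['ft_force']);print(rel([.5600,-.2628,.079]))
E
```

```text
[ 0.5579 -0.2624  0.1232] [-3.1366  0.0047  0.2982] [0.1757 0.8241 0.5476]
[0.2111 0.122  4.4232]
```

Call:
jog_arm:
  xyz:
    - [0.1,0.1,2.5]
    - [0.1,0.1,4.2]
    - [0.1,0.1,4.2]
    - [0.1,0.1,4.2]
    - [0.1,0.1,4.2]
    - [0.1,0.1,4.2]
    - [0.1,0.1,4.2]
    - [0.1,0.1,4.2]
  twist: [0,0,0,0,0,0,0,0]
  fingers: [0,0,0,1,1,1,1,1]
  force: 25

```text
time_s: 16.08
ee_pos: [0.5611, -0.2662, 0.0848]
tool_rot: [-3.141, -0.001, 0.296]
ft_force: [-0.9, 1.4, 5.2]
finger_gap: 0.0301
grasp_force: 27.4
```

```bash
python3 - <<'E'
from h import *
np.set_printoptions(precision=4,suppress=True)
s=ctrl.state();print(s['ee_pos'],s['tool_rot'],s['ft_force'],s['finger_gap'],s['grasp_force'],s['wrist_torque'])
E
```

```text
[ 0.5611 -0.2662  0.0848] [-3.1413 -0.001   0.2958] [-0.8789  1.3667  5.1528] 0.03008832967368 27.40564222291141 [0.4289 0.2351 0.0644]
```

Gripped: the gap is 30.1 mm. Now I'll draw it out along its 45° axis.

Call:
jog_arm:
  xyz:
    - [0.3,0,-0.4]
    - [0.9,0,-1]
    - [1.6,0,-1.7]
    - [2.3,0,-2.4]
    - [3.0,0,-3.1]
    - [3.7,0,-3.8]
    - [3.7,0,-3.8]
  twist: [0,0,0,0,0,0,0]
  fingers: [1,1,1,1,1,1,1]

```text
time_s: 16.95
ee_pos: [0.5973, -0.2555, 0.1229]
tool_rot: [3.141, -0.001, 0.297]
ft_force: [0.5, -0.6, -2.3]
finger_gap: 0.0301
grasp_force: 26.5
```

```bash
python3 - <<'E'
from h import *
np.set_printoptions(precision=4,suppress=True)
s=ctrl.state();print(s['ee_pos'],s['tool_rot'],s['ft_force'],s['finger_gap'],s['grasp_force'],s['wrist_torque'])
w=snap('wrist','w9');b=snap('scene','s9')
E
```

```text
[ 0.5973 -0.2555  0.1229] [ 3.1407 -0.0013  0.2966] [ 0.5317 -0.5836 -2.2863] 0.030081719668681436 26.526951419364195 [-0.0325  0.0185  0.0137]
```

Call:
jog_arm:
  xyz:
    - [0.7,0,-0.7]
    - [1.4,0,-1.4]
    - [2.0,0,-2.0]
    - [2.0,0,-2.0]
    - [2.0,0,-2.0]
  twist: [0,0,0,0,0]
  fingers: [1,1,1,1,1]

```text
time_s: 17.68
ee_pos: [0.6149, -0.2499, 0.142]
tool_rot: [-3.141, 0.0, 0.295]
ft_force: [0.3, -0.6, -1.2]
finger_gap: 0.0301
grasp_force: 26.5
```

```bash
cat >> h.py <<'E'
def whites(s,roi=None,thr=10):
    h=s['image'].astype(int); m=((h[:,:,0]-h[:,:,2]>thr)&(h.mean(2)>70)).astype(np.uint8)
    n,l,st,ce=cv2.connectedComponentsWithStats(m)
    return [(st[i],ce[i].round(1)) for i in range(1,n) if st[i][4]>30]
E
python3 - <<'E'
from h import *
np.set_printoptions(precision=4,suppress=True)
s=ctrl.state();print(s['ee_pos'],s['tool_rot'],s['ft_force'],s['finger_gap'],s['grasp_force'],s['wrist_torque'])
w=snap('wrist','w10');a=snap('scene','s10');b=snap('top','t10')
N0=np.array([.4614,-.2934,.028]);L=np.array([.957,.2907,0]);A=(L+[0,0,1])/2**.5
d=(s['ee_pos']-[.5611,-.2662,.0848])@A;print('drawn',d)
N=N0+A*d;G=N+A*.146
for nm,c in(('wrist',w),('scene',a),('top',b)):
  print(nm,'nose,shaft70,grip,158,190',proj(c,[N+A*t for t in(0,.07,.146,.158,.19)]).round(0).tolist())
# white-ish colour samples along predicted axis in each view
  for t in(.01,.04,.08,.11,.14,.165,.188):
    u,v=proj(c,[N+A*t])[0].round().astype(int)
    if 0<=u<560 and 0<=v<420: print(t,c['image'][v,u].tolist(),end=' ')
  print()
E
```

```text
[ 0.6149 -0.2499  0.142 ] [-3.1413  0.0005  0.2954] [ 0.3107 -0.5598 -1.1849] 0.03009058817128228 26.524470289587043 [ 0.0107  0.0077 -0.0066]
drawn 0.08022810777099694
wrist nose,shaft70,grip,158,190 [[282.0, 328.0], [281.0, 314.0], [279.0, 284.0], [278.0, 276.0], [277.0, 249.0]]
0.01 [155, 148, 148] 0.04 [127, 123, 124] 0.08 [128, 124, 125] 0.11 [155, 151, 152] 0.14 [155, 150, 152] 0.165 [130, 136, 138] 0.188 [162, 167, 169] 
scene nose,shaft70,grip,158,190 [[245.0, 175.0], [228.0, 173.0], [207.0, 172.0], [203.0, 171.0], [193.0, 170.0]]
0.01 [101, 99, 100] 0.04 [103, 100, 100] 0.08 [108, 105, 105] 0.11 [63, 63, 64] 0.14 [51, 54, 55] 0.165 [91, 92, 92] 0.188 [103, 107, 109] 
top nose,shaft70,grip,158,190 [[339.0, 200.0], [336.0, 179.0], [332.0, 154.0], [332.0, 150.0], [330.0, 139.0]]
0.01 [90, 90, 89] 0.04 [107, 105, 105] 0.08 [69, 73, 73] 0.11 [124, 121, 122] 0.14 [96, 93, 93] 0.165 [77, 75, 70] 0.188 [105, 103, 97]
```

The pipette is drawn 80 mm and held, and the wrist force shows only its weight (1.2 N). The tool can't tilt, so I'll turn the pipette in the grip. The nose goes 1 cm back into the sleeve mouth, then the gripper swings on an arc about the upper lip.

Call:
jog_arm:
  xyz:
    - [-0.5,0,0.5]
    - [-1.0,0,1.0]
    - [-1.4,0,1.4]
    - [-1.4,0,1.4]
  twist: [0,0,0,0]
  fingers: [1,1,1,1]
  force: 20

```text
time_s: 18.32
ee_pos: [0.601, -0.254, 0.1277]
tool_rot: [-3.141, 0.001, 0.295]
ft_force: [0.6, -0.4, -1.2]
finger_gap: 0.0298
grasp_force: 26.5
```

Call:
jog_arm:
  xyz:
    - [-0.5,0,-0.5]
    - [-1.05,0,-1.0]
    - [-2.0,0,-1.8]
    - [-2.0,0,-1.8]
  twist: [0,0,0,0]
  fingers: [1,1,1,1]

```text
time_s: 18.82
ee_pos: [0.582, -0.2605, 0.1474]
tool_rot: [3.141, -0.001, 0.294]
ft_force: [-0.2, -0.2, -0.6]
finger_gap: 0.0296
grasp_force: 20.3
```

```bash
python3 - <<'E'
from h import *
np.set_printoptions(precision=4,suppress=True)
s=ctrl.state();print(s['ee_pos'],s['tool_rot'],s['ft_force'],s['finger_gap'],s['grasp_force'],s['wrist_torque'])
w=snap('wrist','w11');a=snap('scene','s11');b=snap('top','t11')
E
```

```text
[ 0.582  -0.2605  0.1474] [ 3.1414 -0.0011  0.294 ] [-0.2334 -0.1759 -0.5957] 0.029583129638934603 20.277125537395477 [ 0.1556  0.0853 -0.0545]
```

```bash
cat >> h.py <<'E'
L=np.array([.957,.2907,0]);U=np.array([0,0,1.]);Yv=np.cross(U,L)
def pip(th,G,sg=.150,ng=.004):
    t=np.radians(th);a=L*np.sin(t)+U*np.cos(t);n=-L*np.cos(t)+U*np.sin(t)
    N=G-a*sg-n*ng; return N,a,n
def rows(s,c0=275,c1=290,r0=150,r1=345):
    return [int(x) for x in s['image'][r0:r1:4,c0:c1].mean((1,2))]
E
python3 - <<'E'
from h import *
np.set_printoptions(precision=0,suppress=True)
for nm,ee in(('w10',[.6149,-.2499,.142]),('w11',[.582,-.2605,.1474])):
  w=load(nm);print(nm,rows(w)); G=np.array(ee)+[0,0,.052]
  h=w['image'].astype(int)[150:345,255:310]; m=(h[:,:,0]-h[:,:,2]>3); print('pink rows',[(r+150,int(m[r].sum())) for r in range(0,195,6)])
  for th in(45,35,25):
    N,a,n=pip(th,G); print(th,'btn',proj(w,[N+a*.19]),'158up',proj(w,[N+a*.158+n*.014]),'158dn',proj(w,[N+a*.158-n*.014]),'nose',proj(w,[N]))
E
```

```text
w10 [181, 179, 176, 180, 182, 181, 182, 182, 181, 182, 183, 177, 160, 153, 144, 124, 124, 128, 135, 157, 160, 161, 162, 164, 164, 165, 167, 168, 171, 179, 146, 115, 108, 119, 152, 151, 152, 152, 153, 154, 129, 125, 126, 134, 148, 113, 113, 112, 85]
pink rows [(150, 0), (156, 0), (162, 0), (168, 0), (174, 0), (180, 0), (186, 0), (192, 0), (198, 0), (204, 0), (210, 0), (216, 0), (222, 0), (228, 6), (234, 1), (240, 0), (246, 7), (252, 9), (258, 10), (264, 7), (270, 16), (276, 20), (282, 21), (288, 39), (294, 43), (300, 53), (306, 47), (312, 5), (318, 10), (324, 25), (330, 9), (336, 0), (342, 0)]
45 btn [[286. 251.]] 158up [[286. 314.]] 158dn [[286. 245.]] nose [[286. 329.]]
35 btn [[286. 272.]] 158up [[286. 318.]] 158dn [[286. 246.]] nose [[286. 296.]]
25 btn [[286. 296.]] 158up [[286. 321.]] 158dn [[286. 249.]] nose [[286. 265.]]
w11 [180, 181, 178, 178, 180, 181, 179, 179, 182, 184, 136, 169, 165, 155, 149, 121, 123, 123, 189, 173, 175, 173, 152, 165, 169, 171, 172, 174, 175, 177, 180, 180, 174, 175, 177, 182, 89, 157, 157, 152, 145, 120, 121, 121, 98, 100, 117, 155, 161]
pink rows [(150, 0), (156, 0), (162, 0), (168, 0), (174, 0), (180, 0), (186, 0), (192, 0), (198, 0), (204, 0), (210, 0), (216, 0), (222, 32), (228, 27), (234, 28), (240, 12), (246, 16), (252, 3), (258, 2), (264, 2), (270, 3), (276, 3), (282, 5), (288, 13), (294, 32), (300, 30), (306, 39), (312, 50), (318, 0), (324, 0), (330, 0), (336, 0), (342, 0)]
45 btn [[286. 250.]] 158up [[286. 313.]] 158dn [[286. 245.]] nose [[286. 329.]]
35 btn [[286. 272.]] 158up [[286. 317.]] 158dn [[286. 246.]] nose [[286. 297.]]
25 btn [[286. 295.]] 158up [[286. 321.]] 158dn [[286. 249.]] nose [[286. 266.]]
```

The button image shifted by about 24 px, meaning roughly 10° of rotation as planned. Continuing the arc.

Call:
jog_arm:
  xyz:
    - [-1.0,0,-0.65]
    - [-2.1,0,-1.25]
    - [-3.2,0,-1.75]
    - [-4.4,0,-2.15]
    - [-4.4,0,-2.15]
  twist: [0,0,0,0,0]
  fingers: [1,1,1,1,1]

```text
time_s: 19.6
ee_pos: [0.5392, -0.2737, 0.1684]
tool_rot: [3.141, -0.0, 0.294]
ft_force: [-0.3, -0.2, -1.2]
finger_gap: 0.0296
grasp_force: 20.2
```

```bash
python3 - <<'E'
from h import *
np.set_printoptions(precision=4,suppress=True)
s=ctrl.state();print(s['ee_pos'],s['tool_rot'],s['ft_force'],s['finger_gap'],s['grasp_force'],s['wrist_torque'])
w=snap('wrist','w12');print(rows(w)); G=s['ee_pos']+[0,0,.052]
for th in(25,20,15,10,0):
    N,a,n=pip(th,G); print(th,'btn',proj(w,[N+a*.19]).round(0),'edges',proj(w,[N+a*.19-n*.009,N+a*.19+n*.009])[:,1].round(0),N)
E
```

```text
[ 0.5392 -0.2737  0.1684] [ 3.1413 -0.      0.2938] [-0.2509 -0.175  -1.2188] 0.029615594613611202 20.154321491718292 [ 0.0176 -0.0215 -0.0268]
[193, 193, 192, 192, 191, 196, 101, 100, 74, 150, 127, 116, 99, 97, 95, 86, 87, 139, 239, 240, 240, 240, 240, 240, 109, 212, 231, 190, 170, 167, 153, 90, 60, 67, 175, 192, 162, 105, 104, 104, 103, 103, 102, 102, 101, 100, 100, 119, 158]
25 btn [[286. 296.]] edges [265. 326.] [ 0.482  -0.2911  0.0828]
20 btn [[286. 308.]] edges [277. 338.] [ 0.4937 -0.2875  0.0781]
15 btn [[286. 320.]] edges [290. 349.] [ 0.5058 -0.2839  0.0745]
10 btn [[286. 331.]] edges [303. 359.] [ 0.5181 -0.2801  0.072 ]
0 btn [[286. 353.]] edges [328. 377.] [ 0.5431 -0.2725  0.0704]
```

Call:
jog_arm:
  xyz:
    - [-1.2,0,-0.3]
    - [-2.4,0,-0.5]
    - [-3.5,0,-0.55]
    - [-3.5,0,-0.55]
    - [-3.5,0,-0.55]
  twist: [0,0,0,0,0]
  fingers: [1,1,1,1,1]

```text
time_s: 20.27
ee_pos: [0.5066, -0.283, 0.1731]
tool_rot: [-3.141, 0.001, 0.296]
ft_force: [-0.6, -0.5, -1.7]
finger_gap: 0.0295
grasp_force: 20.1
```

```bash
python3 - <<'E'
from h import *
np.set_printoptions(precision=4,suppress=True)
s=ctrl.state();print(s['ee_pos'],s['tool_rot'],s['ft_force'],s['finger_gap'],s['grasp_force'],s['wrist_torque'])
w=snap('wrist','w13');a=snap('scene','s13');b=snap('top','t13');G=s['ee_pos']+[0,0,.052]
print(rows(w))
for th in(30,20,10,0):
    N,aa,n=pip(th,G); print(th,'scene nose,70,100',proj(a,[N,N+aa*.07,N+aa*.1]).round(0).tolist(),'top',proj(b,[N,N+aa*.07]).round(0).tolist())
d=np.abs(a['image'].astype(int)-load('s0')['image'].astype(int)).max(2)
g=a['image'].astype(int)
def show(g,r0,r1,c0,c1):
    for r in range(r0,r1): print(r,''.join(' .:-=+*#%@'[min(9,int(g[r,c].mean())//26)] for c in range(c0,c1)))
show(g,155,215,205,275)
E
```

```text
[ 0.5066 -0.283   0.1731] [-3.1415  0.001   0.2955] [-0.5585 -0.5327 -1.704 ] 0.029545609884164013 20.09102761745453 [-0.0046  0.0503  0.0182]
[126, 126, 130, 122, 122, 139, 140, 162, 130, 114, 117, 106, 131, 132, 120, 114, 114, 114, 175, 241, 240, 241, 240, 240, 241, 142, 185, 228, 228, 203, 154, 153, 114, 94, 95, 95, 94, 95, 86, 68, 70, 72, 77, 103, 99, 98, 98, 98, 98]
30 scene nose,70,100 [[267.0, 154.0], [256.0, 146.0], [251.0, 141.0]] top [[350.0, 227.0], [349.0, 210.0]]
20 scene nose,70,100 [[261.0, 162.0], [252.0, 150.0], [248.0, 144.0]] top [[346.0, 219.0], [347.0, 206.0]]
10 scene nose,70,100 [[254.0, 169.0], [248.0, 154.0], [246.0, 147.0]] top [[343.0, 211.0], [346.0, 202.0]]
0 scene nose,70,100 [[246.0, 175.0], [244.0, 157.0], [243.0, 148.0]] top [[340.0, 203.0], [344.0, 197.0]]
155 +++++++==========================--======-----========--::---:::::::::
156 +++++++==========================-=======-----========--:-:--::-:::::-
157 ++++++===================================-----========------:::::::::-
158 ++++++===================================----=========-----::::::----:
[... 3500 characters left out ...]
++====++++++++++++++++++*
206 +++++++++++++++++++++++++==+++++++++++++++++++===+++++++++++++++++++*#
207 ++++++++++++++++++++++++++===+++++++++++++++====+++++++++++++++++++*##
208 +++++++++++++++++++++++++++===+++++++++++++====++++++++++++++++++++*##
209 ++++++++++++++++++++++++++++===+++++++++++====+++++++++++++++++++++###
210 +++++++++++++++++++++++++++++===++++++++=====++++++++++++++++++++++*##
211 ++++++++++++++++++++++++++++++===++++++====++++++++++++++++++++++++*##
212 +++++++++++++++++++++++++++++++===++++====++++++++++++++++++++++++++*#
213 ++++++++++++++++++++++++++++++++===+=====+++++++++++++++++++++++++==+*
214 +++++++++++++++++++++++++++++++++=======++++++++++++++++++++++++++===+
```

Call:
jog_arm:
  xyz:
    - [0,0,-3]
    - [0,0,-6]
    - [0,0,-9]
    - [0,0,-12]
    - [0,0,-14]
    - [0,0,-14]
    - [0,0,-14]
  twist: [0,0,0,0,0,0,0]
  fingers: [1,1,1,1,1,1,1]

```text
time_s: 21.3
ee_pos: [0.5067, -0.2824, 0.312]
tool_rot: [-3.14, 0.001, 0.296]
ft_force: [-0.2, 0.9, -1.6]
finger_gap: 0.0295
grasp_force: 20.4
```

```bash
python3 - <<'E'
from h import *
np.set_printoptions(precision=4,suppress=True)
s=ctrl.state();print(s['ee_pos'],s['tool_rot'],s['qpos'],s['ft_force'],s['finger_gap'],s['wrist_torque'])
w=snap('wrist','w14');a=snap('scene','s14');b=snap('top','t14');G=s['ee_pos']+[0,0,.052]
for th in(20,10,0,-10):
    N,aa,n=pip(th,G); print(th,*[(k,proj(c,[N,N+aa*.07,N+aa*.15]).round(0).tolist()) for k,c in(('scene',a),('wrist',w))])
N,aa,n=pip(0,G); u,v=proj(a,[N+aa*.04])[0].astype(int)
g=a['image'].astype(int)
for r in range(max(0,v-25),v+35): print(r,''.join(' .:-=+*#%@'[min(9,int(g[r,c].mean())//20)] for c in range(u-25,u+35)))
print('wrist',u-25); g=w['image'].astype(int)
for r in range(196,300,3): print(r,''.join(' .:-=+*#%@'[min(9,int(g[r,c].mean())//26)] for c in range(240,335,2)))
E
```

```text
[ 0.5067 -0.2824  0.312 ] [-3.1404  0.0014  0.2957] [-0.2526  0.2961  0.8847  1.5583 -0.2309  1.3988 -0.6244] [-0.1543  0.8572 -1.6195] 0.0294905855030241 [-0.0088 -0.0219  0.0506]
20 ('scene', [[258.0, 123.0], [249.0, 106.0], [236.0, 84.0]]) ('wrist', [[286.0, 250.0], [286.0, 260.0], [286.0, 283.0]])
10 ('scene', [[250.0, 131.0], [244.0, 111.0], [236.0, 84.0]]) ('wrist', [[286.0, 220.0], [286.0, 239.0], [286.0, 283.0]])
0 ('scene', [[242.0, 137.0], [239.0, 114.0], [236.0, 84.0]]) ('wrist', [[286.0, 190.0], [286.0, 218.0], [286.0, 284.0]])
-10 ('scene', [[233.0, 142.0], [234.0, 117.0], [236.0, 83.0]]) ('wrist', [[286.0, 160.0], [286.0, 199.0], [286.0, 285.0]])
99 **#*********+======++++++=======+***************************
100 *************+=====++++++=======+***************************
101 *************+=====++++++======-=***************************
102 *#***********+=====++++++======-=***************************
103 *************+=====+++++++=====-=***************************
104 *************+=====+++++++=====-=***************************
105 *************+=====+++++++=====-=*****
[... 4632 characters left out ...]
###*=:-----
262 ----*##%%%%%%%%%%%%%%%########*%########*+.-----
265 ---.+#%%%%%%%%%%%%%%%%#%=**%%%++=+*%%%##*+ -----
268 --- =#%#%%%%%**%%%=+=+*%++++=++++++++==++= -----
271 --- +#%###*****+==++++++++++++++++++++==== .----
274 --. :##=*=++++++++++++++++++++++++++++===- .----
277 --  :===+++++++++++++=--=+++++++++++++===-  :---
280 --  :===++++++++++=:------:-++++++++++===-  .---
283 -.  .===+++++++++-:-------::-+++++++++===-   ---
286 -   .===+++++++++:----:---:-:-++++++++===-   :--
289 :   .====++++++++:--------:::-++++++++===-   .--
292  .  .====+++++++=:---------::-++++++++===-  . ==
295 ..  .====+++++++=:--------:::-++++++++===:  ..==
298 :.   ====+++++++-:---------::-++++++++===:  ..==
```

The scene pixels put the nose at (242,137), exactly where the upright model predicts, so the tilt is about 0°. I'll tighten the grip and carry it over to the beaker.

Call:
jog_arm:
  xyz:
    - [0.7,-1.8,0]
    - [2.0,-4.8,0]
    - [3.7,-8.9,0]
    - [5.5,-13.1,0]
    - [7.2,-17.2,0]
    - [9.0,-21.4,0]
    - [10.7,-25.5,0]
    - [12.5,-29.7,0]
    - [14.2,-33.9,0]
    - [15.7,-37.4,0]
    - [16.7,-39.8,0]
    - [17.2,-41.0,0]
  twist: [0,0,0,0,0,0,0,0,0,0,0,0]
  fingers: [1,1,1,1,1,1,1,1,1,1,1,1]
  force: 40

```text
time_s: 22.95
ee_pos: [0.5521, 0.1607, 0.3126]
tool_rot: [3.141, 0.001, 0.297]
ft_force: [-0.8, -0.3, -1.9]
finger_gap: 0.0297
grasp_force: 46.2
```

```bash
python3 - <<'E'
from h import *
np.set_printoptions(precision=4,suppress=True)
s=ctrl.state();print(s['ee_pos'],s['tool_rot'],s['qpos'],s['ft_force'])
b=snap('top','t15')
m=(b['image'].max(2)<50).astype(np.uint8)[150:215,95:225]
n,l,st,ce=cv2.connectedComponentsWithStats(m)
for i in range(1,n):
    if 8<st[i][4]<80: u=ce[i]+[95,150]; print(st[i][:2]+[95,150],st[i][2:],u,onz(b,*u,.086)[:2])
g=b['image'].astype(int); u0,v0=proj(b,[.5755,.359,.098])[0]; print('rim px',u0,v0)
u,v=int(u0),int(v0)
for r in range(v-14,v+16): print(r,''.join(' .:-=+*#%@'[min(9,int(g[r,c].mean())//26)] for c in range(u-22,u+30)))
print(rel([.5717,.3578,.312]))
E
```

```text
[0.5521 0.1607 0.3126] [3.1411 0.0011 0.2968] [-0.9016  0.2413  0.6731  1.5666 -0.1515  1.3881 -1.4889] [-0.8058 -0.3451 -1.895 ]
[154 150] [16  7 52] [163.8269 151.6731] [0.6557 0.231 ]
[163 166] [6 3 9] [165.7778 166.8889] [0.6093 0.2218]
[140 180] [ 7  6 20] [143.35 182.3 ] [0.5628 0.2845]
[130 182] [ 5  8 10] [132.5 185.7] [0.5525 0.3158]
[122 194] [ 3 21 30] [123.5333 203.0333] [0.5012 0.3379]
rim px 117.1473990924301 176.84538140624232
162 ==========---------::::::...-=+++++++++++++++++++++=
163 =========----------::::::...-=++++++++++++++++++++++
164 ==========---------::::::...:=++++++++++++++++++++++
165 ===========--------::::::...:=++++++++++++++++++++++
166 ==========---------::::::...:=++++++++++++++++++++++
167 ===========--------::::::...:===++++++++++++++++++++
168 ===========--------:::::::..:=++++++++=+++++++++++++
169 ===========---------:::::...-*###***++++++++++=+++++
170 ===========---------:::::...-*#%%########****++*++++
171 ===========---------::::::..-*##%%%%%%%%%#%#######**
172 ==========----------:::::...:=**###%#%%%%%%%%%%%%%%#
173 =========-----------:::
[... 384 characters left out ...]
==----------::::::..:=+++++++=::####+:...:=#
181 ===========---------::::::...=+++++++=::*###-......=
182 ===========--------:::::::...-+++++++=:.=###=..... :
183 ===========---------::::::...-+++++++=:.=###*-...  .
184 ===========---------:::::::..-=++++++-..=####*=:.  .
185 ===========---------:::::::..-=+++++=-.:=###%##+=::.
186 ===========---------::::::...:=+++++=:.-=###%%%##*+-
187 ===========----------:::::...:=++++=:.:-=#####%%%%#=
188 ==========-=--------::::::...:=+++=:.:--=###%##%%%#+
189 ==========----------::::::...:=+=-:..--=*#%##%%%#%#*
190 ===========---------::::::...:--:..:-==+#%%%%###%%%#
191 ============--------:::::::...::.--==++*%%%%#%%#%%%%
[  7.6055 -18.1462   0.0686]
```

Call:
jog_arm:
  xyz:
    - [0.8,-2,0]
    - [2.3,-5.5,0]
    - [4.0,-9.5,0]
    - [5.5,-13.2,0]
    - [6.8,-16.3,0]
    - [7.4,-17.7,0]
    - [7.6,-18.1,0]
    - [7.6,-18.1,2]
    - [7.6,-18.1,4]
    - [7.6,-18.1,4]
  twist: [0,0,0,0,0,0,0,0,0,0]
  fingers: [1,1,1,1,1,1,1,1,1,1]

```text
time_s: 24.25
ee_pos: [0.5717, 0.3524, 0.272]
tool_rot: [3.14, 0.003, 0.293]
ft_force: [1.1, -0.1, -1.4]
finger_gap: 0.0292
grasp_force: 46.2
```

```bash
python3 - <<'E'
from h import *
np.set_printoptions(precision=4,suppress=True)
s=ctrl.state();print(s['ee_pos'],s['tool_rot'],s['ft_force'],s['qd'])
w=snap('wrist','w16');b=snap('top','t16');G=s['ee_pos']+[0,0,.052]
t=np.linspace(0,2*np.pi,9)[:-1]
print('pred rim wrist',proj(w,np.c_[.5755+.027*np.cos(t),.359+.027*np.sin(t),t*0+.098]).round(0).tolist())
print('knob',proj(w,[.567,.2905,.086]).round(0)); N,aa,n=pip(0,G);print('nose',N,proj(w,[N,N+aa*.03]).round(0))
g=w['image'].astype(int)
for r in range(90,225,4): print(r,''.join(' .:-=+*#%@'[min(9,int(g[r,c].mean())//26)] for c in range(210,400,2)))
m=(w['image'].max(2)<70).astype(np.uint8)
n,l,st,ce=cv2.connectedComponentsWithStats(m)
for i in range(1,n):
  if 60<st[i][4]<900: print(st[i],ce[i],onz(w,*ce[i],.080))
E
```

```text
[0.5717 0.3524 0.272 ] [3.1401 0.0032 0.2927] [ 1.0808 -0.101  -1.3957] [-0.0039 -0.0129  0.004  -0.0481 -0.0039  0.0062 -0.0006]
pred rim wrist [[288.0, 146.0], [268.0, 148.0], [256.0, 163.0], [258.0, 182.0], [273.0, 194.0], [292.0, 192.0], [305.0, 177.0], [303.0, 158.0]]
knob [[337. 192.]]
nose [0.5756 0.3535 0.174 ] [[285. 190.]
 [285. 200.]]
90 +++*****+****++**++**++***************+**+******++**+++++*+***+++*++++**+++++***+++++++**++++++
94 *+***++*++********+++++*+++***********+**+**+**********+*****++*+*+++++++++++++++*++++++++++++*
98 ******++****++**++****+++++******++********+++++**+++++****+******+++*+++++**+++*++*+++++**++++
102 +**+****+*********#%%%+-++***+****+++++********+**+*****+**+++++**+++++*+***++*+++++++++++++***
106 *+++++*+**+****+++%%%%%%=+*+=++***+++*++************+*+****++++++**+**++***+++++++++++++++++++*
110 *+****++++**+++*+%%%%%%+--=**##*+++*****+*++***++*+*****+**++***++*+++++**++++*++++**++**++++++
114 **+***+**+++***+%%%%%%#:--%%%%*+*###*++*+**++*+*****+++*++*+********+++***++++++++*++++++++++++
118 *********+++***#%%%%%%:=*#%%%%%%%%#++###*++***++*++
[... 2337 characters left out ...]
*******
214 +++***+*++**********++-=========--------------------======++-=========*#######*++**+++*****++**
218 ******+***++**********--=======-------------------=-=----=====--=====****++*######*+==*********
222 *****++*******+*******-=====+**+++*******+******-==--=======-===-=--=*********+*##*###**+=+**++
[478   0  40   4 113] [497.4336   1.1239] [0.7953 0.2024 0.08  ]
[240 133  12  22  97] [246.0515 143.4536] [0.5893 0.4023 0.08  ]
[257 136  48  25 122] [281.2705 143.9344] [0.5999 0.3654 0.08  ]
[327 179  18  19 239] [335.3347 188.4937] [0.5695 0.2924 0.08  ]
[481 236  55  74 108] [508.4352 271.25  ] [0.5316 0.05   0.08  ]
[540 263  20  20 212] [550.7358 271.5896] [ 0.5465 -0.0026  0.08  ]
```

The wrist data show the beaker ring centred under the nose, with the nose at about (284,190) as predicted. I'll lower it to about 3.5 cm above the rim.

Call:
jog_arm:
  xyz:
    - [0.1,-0.2,1]
    - [0.2,-0.4,2]
    - [0.2,-0.4,3]
    - [0.2,-0.4,4]
    - [0.2,-0.4,4]
    - [0.2,-0.4,4]
    - [0.2,-0.4,4]
    - [0.2,-0.4,4]
  twist: [0,0,0,0,0,0,0,0]
  fingers: [1,1,1,1,1,1,1,1]

```text
time_s: 25.35
ee_pos: [0.5732, 0.3593, 0.2337]
tool_rot: [-3.141, -0.001, 0.296]
ft_force: [0.8, -0.5, -1.4]
finger_gap: 0.0293
grasp_force: 46.2
```

```bash
python3 - <<'E'
from h import *
np.set_printoptions(precision=4,suppress=True)
s=ctrl.state();print(s['ee_pos'],s['tool_rot'],s['ft_force'],s['qd'],s['grasp_force'])
w=snap('wrist','w17');G=s['ee_pos']+[0,0,.052]
N,aa,n=pip(0,G);print('nose',N,proj(w,[N,N+aa*.03]).round(0),'beaker',proj(w,[.5765,.360,.098]),'knob px',proj(w,[.567,.2905,.086]))
g=w['image'].astype(int)
for r in range(110,225,3): print(r,''.join(' .:-=+*#%@'[min(9,int(g[r,c].mean())//26)] for c in range(244,330)))
m=(w['image'].max(2)<70).astype(np.uint8)
n,l,st,ce=cv2.connectedComponentsWithStats(m)
for i in range(1,n):
  if 150<st[i][4]<900: print(st[i],ce[i],onz(w,*ce[i],.080))
E
```

```text
[0.5732 0.3593 0.2337] [-3.1413 -0.0008  0.2955] [ 0.7951 -0.4903 -1.3893] [-0.0002  0.0009 -0.      0.0018  0.0014 -0.0001 -0.0005] 46.215746998786926
nose [0.577  0.3605 0.1357] [[286. 191.]
 [286. 201.]] beaker [[285.9192 181.011 ]] knob px [[348.7639 206.5647]]
110 ++++%%%%%%%%%%%%%%=:+**+===+++*******+++++++++*++++**************************+++**+++*
113 ++*%%%%%%%%%%%%%*=:--=#*******+=+++*****************************+******************++*
116 *#%%%%%%%%%%%%%=-:----=*+++#######**+++++***********++***+++**************************
119 #%%%%%%%%%%%%%*::----=#%%%%%#*+==+*######***+=++***+++****++******+************++++***
122 %%%%%%%%%%%%%*:===+++#%%%%%%%%%%%%#**+++****###***+++++****++**********************+++
125 %%%%%%%%%%%%+:=+###*#%%%%%%%%%%%%%%%%%%%%#**+=+*######**+++++***++******+++***********
128 %%%%%%%%%%#=:=-=##*%%%%%%%%%%%%%%%%%%%%%%%%%%%%%#*+==+***####**+==++****++***+**+++***
131 %%%%%%%%%*-:---==#%%%%%%%%%%%%%%%%%%%%%%%%%%%%%%%%%%%%##*++++*#####**+++++*******+++++
134 %%%%%%%%*::--=++#%%%%%%%%%%%%%%%%%%%%%%%%%%%%%%%%%%%%%%%%%%%%##*+++****###**++=++*****
137 %%%%%%%+:--
[... 2273 characters left out ...]
====================-----------------------------------==--+++++**+++++++#*++
215 ******-=====---=============------------------------------------==--=*++++++++++***+++
218 ****+--===================-------------------------------------====--=*+++++++++++++++
221 ******--=====-=======-==++++++++++++++++++++++++++++++++++++=--=====---=++++++++++++++
224 ******-=============########################%%%%%%%%%%%%%%%%%##*-====---==---===++++++
[260 144  53  27 157] [285.5541 152.6497] [0.5997 0.3674 0.08  ]
[337 191  20  23 318] [346.6226 202.1824] [0.5693 0.2925 0.08  ]
[546 291  14  22 182] [554.3516 300.5659] [0.528  0.0212 0.08  ]
[549 323  11  19 175] [554.72 332.24] [ 0.4894 -0.0029  0.08  ]
```

The nose reads at about (287,188) as predicted: centred within about 2–3 mm, roughly 37 mm above the rim, and at rest. Handing in.

```bash
python3 -c "
from workcell import ctrl
print(ctrl.close_job())"
```

```text
the job is handed in; nothing more can be done
None
```

I pushed the carriage hard against its stop, drew out the wide pipette and turned it upright, and handed in holding it still about 37 mm above the beaker rim, centred to about 3 mm by my measurements; the hand-in returned no verdict.

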